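# Load the shaker and lock its gate with the ball-lock pin

### The job

Load the shaker and make it safe to run: set the beaker that waits on the bench upright in the free place at the front right of the shaker's mat, then swing the front gate fully shut. Draw the ball-lock pin straight up out of the tool block, stand its nose in the clevis at the gate's free end, and press its button so that it slides down through both ears and the gate's eye until its shoulder sits on the upper ear; let go so that the balls lock. Leave the other beakers, the drivers and the block where they are.

Things in the scene. Friction and masses are not known exactly. Their poses are not given: they have to be found in the camera images.
- shaker: compact orbital shaker, fixed: white housing 190 (x) x 236 (y) mm; on it a platform with a black mat, 88 mm up, where the beakers stand; steel rails round back and sides at 133 mm. Origin: centre of its underside; x points to its back, y to its left. The gate is along its front (-x): pivot at x -106, y +115 mm, clevis at x -106, y -115 mm.
- beaker_8: small empty glass beaker on the bench between the tool block and the stirrer, to be loaded: 60 mm tall, round body 44 mm across, rim 49 mm across its x, 0.07 kg. Origin: in its underside, 3 mm from the body's axis, which lies at y = +3 mm; the spout points to its -y, so grip it across its x.
- free_place (a point): centre of the free place on the shaker's mat, front right (x -38, y -46 mm from the shaker's origin), on the mat's top face, 88 mm above the worktop. From this centre it is 64 mm to the side rail, 65 mm to the beaker on the left, 55 mm to the one behind. Rail tops are 138 mm, clevis 148 mm, pivot cap 156 mm above the worktop.
- gate_pivot (a point): on the gate's vertical pivot axis (front left corner of the shaker), at the height of the gate bar's centreline, 133 mm above the worktop
- gate (a joint): angle of the swing gate, rad: 0 is shut, against its stop, holes in line; it grows (to 1.2) as the free end swings out to the shaker's front (-x). Friction of about 0.1 N m keeps it where it is left. It is a round steel bar, 12 mm thick, running from the pivot along the shaker's -y when shut; it can be pushed on its outer side, where it is bare 15 to 212 mm from the pivot.
- gate_eye (a point): centre of the drilled eye at the gate's free end, 230 mm from the pivot axis: a plate 30 x 34 x 10 mm with a 14.5 mm upright hole. With the gate shut it lies midway between the clevis's two ears.
- gate_knob (a point): middle of the black upright finger knob on top of the gate bar, 165 mm from the pivot axis: 16 mm diameter, 24 mm tall, spanning 147 to 171 mm above the worktop
- clevis_mouth (a point): mouth of the hole in the top face of the clevis's upper ear, 148 mm above the worktop; the seated pin's shoulder rests here. Ears 36 x 36 x 8 mm with 14.5 mm holes, joined by an upright plate on their +x side. Going down with the gate shut: 8 mm ear, 2 mm gap, 10 mm eye, 2 mm gap, 8 mm ear (30 mm in all), then free space.
- lock_pin: steel ball-lock pin, 0.1 kg, 113 mm long, upright in a bore of the tool block; unlike the two drivers it has a grooved metal handle and a button on top. Origin: on its axis at the underside of its shoulder; z points up to the button. Above it: shoulder 30 mm diameter, 5 mm thick; handle 24 mm diameter up to 48 mm; button 14 mm diameter, top at 57 mm. Below: 12 mm shank, 56 mm long.
- pin_tip (a point): lower end of the pin's shank, 56 mm below its origin; the last 8 mm are a cone. Four balls stand out of the shank 31.5 to 36.5 mm below the origin, 19 mm across: they do not pass the 14.5 mm holes until the button draws them in. With balls out the pin stands by itself in the clevis, balls on the upper ear, origin 36.5 mm above the mouth.
- pin_button (a joint): travel of the pin's spring button in m: 0 is up (balls out, locked), 0.005 is fully down (balls drawn in flush). 5 N hold it down; about 8 to 12 N are needed while the balls bear on the ear, and the pin then slides down under the same push.
- button_top (a point): centre of the top face of the pin's button
- tool_block: loose wooden tool block, 56 (x) x 156 (y) x 75 (z) mm, 0.8 kg, with three upright bores of 22 mm diameter, 68 mm deep, on its centreline at y = -50, 0 and +50 mm. Origin: centre of its underside. The pin and the drivers hang in the bores by their shoulders, which rest on the top face; any of them may be in any bore.
- screwdriver: flat screwdriver upright in the tool block: black handle 24 mm diameter reaching 72 mm above the block, 62 mm shaft in the bore. Origin: underside of its handle's collar. Leave alone.
- nut_driver: nut driver upright in the tool block: same black handle, round socket at its lower end. Origin: underside of its handle's collar. Leave alone.
- beaker_1: the same kind of beaker, loose on the mat at the front left. Origin: as for the other. Leave alone. (Two more are fixed behind.)

How it is judged:
By the outcome, as a careful person would: the job done as asked, in the order asked, and still so for the second after the job is handed in, with the robot touching nothing.
It also fails if it takes over 69 s, if anything falls off the work surface, if the arm or the gripper's body presses on something with over 40 N, if the wrist force passes 120 N, or if a joint passes its speed limit or range.

### The arm

A 6-joint arm with a two-finger parallel gripper is mounted at the origin on a cart in front of the work surface, level with it; the furniture and walls round the work are solid. World frame = base frame: x ahead of the robot, y to its left, z up, the work surface at z = 0. Lengths are in mm, angles in rad, forces in N, time in s.
With the tool pointing down it reaches from about 350 to 725 mm from the base axis. Payload 6 kg.
Tool frame: the origin (TCP) lies between the finger pads; the fingertips stand 25 mm ahead of it and the grasp point (between the pads) lies 6 mm ahead of it; z points along the fingers, y is the line along which they close (so a half turn about z gives the same grasp; the last joint's range is limited). The gripper opens to 85 mm and grips with 20 to 120 N. Pads are 22 mm wide; open, the fingers measure 114 mm over their backs; the gripper's body (76 mm by 85 mm) begins 54 mm behind the grasp point. The pads swing forward as they close: fully open they stand 13 mm farther back than shut.
Start: joints at [1.53, 0.04, 0.085, 0, -1.615, -0.334], TCP at [219.625, 558.338, 256.261] pointing down, gripper open.
Joint ranges: [-2.56, 2.56], [-1.29, 2.01], [-1.08, 1.49], [-3.29, 1.98], [-2.81, -0.18], [-2.99, 2.99]. Speed limits (rad/s): [2.57, 2.57, 3.01, 3.14, 3.14, 3.14].

### API

Orientations are given as a unit quaternion [w, x, y, z].
In Python, from rig import ctrl gives the robot as it stands.
- The arm moves only by the tool drive_tool, never from a script. Its argument "deltas" is a list of rows, each a list of 6 numbers: the shift along the world's x, y, z in cm, then the turn, a rotation vector about the world's x, y, z in degrees. In form: [[x, y, z, wx, wy, wz], ...]. A call has 1 to 12 rows; each row is the pose to reach, as a shift and turn from the pose commanded when the call began; what a row does not reach only later rows make up. A row lasts 1/12 s, in which the tool goes at most 41.7 mm and 7.16 degrees, less where a joint would pass 70% of its speed; a pose out of reach is approached as far as the arm can. A call with a gripper value outside its range is refused whole. "claw" is the closure, from -1 (fully open) to 1 (shut), so that 0 is half open, set as the call begins (left out, the last holds). The fingers move at their own pace and stop on an object; the grip force is fixed at half the most. Time passes only in rows, so rows that repeat a pose let the fingers close. It gives the time, the measured TCP pose, the force, the opening and the grip force at its end, in the units of the state.
- ctrl.get_obs(): the state, without advancing time (a new reading comes with each control period).
- ctrl.snapshot(name): name is "scene" or "top"; returns the picture (400x640x3 uint8, red, green, blue); there is no depth.
- ctrl.camera_model(name): a dict with "fx", "fy", "cx", "cy" (pixels), "dist_coeffs" ([k1, k2, p1, p2, k3] as OpenCV has them; the pictures are not rectified), "camera_from_world" (4x4, takes a point from world to camera coordinates). Camera axes: x right, y up, looking along -z (the intrinsics and any distortion apply to the point x, -y, -z); pixel columns grow to the right and rows downward; lengths in mm; the calibration is good to about 2 mm. A picture is of the moment at which its call begins. camera_model takes no time and is no camera call.
- ctrl.finish_job(): hands the job in; it is judged then, once.
The state is a dict: "time": time; "qpos": joint angles; "qvel": joint speeds; "joint_torque": joint torques, N m; "ee_pos": TCP position; "eef_rot": TCP orientation; "ft_force": force on the tool from outside, world axes, zero at the start; "wrist_torque": the same for the moment, N m; "width": finger opening in mm; "grip_force": force on a finger pad.
Only numpy, scipy, OpenCV 4.12 (cv2) and the standard library are available. Lean on these libraries where they do the work, as an engineer would, in place of code of your own. Each camera call takes 0.05 s, during which the arm holds its last target. There are 200 camera calls.

## Working session

There is one attempt and no reset: what is moved stays moved. The work goes in short steps, Python scripts to look and compute and a tool call to move; the robot and the scene stay as the last step left them, time stands still between calls to the robot, and variables do not carry over. Pictures are saved under pics/ and viewed, at most 12 in all, crops included, and the job is handed in when it is done.

Besides the shell and the picture viewer there is one more tool, called after "Emit:" in YAML: its name, and indented under it one key for each argument. drive_tool: Moves the arm, as the interface text tells. Its arguments: {"type":"object","properties":{"deltas":{"type":"array","items":{"type":"array","items":{"type":"number"}}},"claw":{"type":"number"}},"required":["deltas"]}

```bash
mkdir -p pics; cat > h.py <<'E'
import numpy as np, cv2
from rig import ctrl
def snap(n,f):
    im=np.array(ctrl.snapshot(n)); cv2.imwrite(f'pics/{f}.png',im[:,:,::-1]); return im
def cam(n):
    c=ctrl.camera_model(n); K=np.array([[c['fx'],0,c['cx']],[0,c['fy'],c['cy']],[0,0,1.]])
    return K,np.array(c['dist_coeffs'],float),np.array(c['camera_from_world'],float)
def ray(n,uv):
    K,d,T=cam(n); p=cv2.undistortPoints(np.array([[uv]],float),K,d)[0,0]
    R=T[:3,:3]; return -R.T@T[:3,3], R.T@np.array([p[0],-p[1],-1.])
def onz(n,uv,z):
    o,d=ray(n,uv); return o+d*(z-o[2])/d[2]
def proj(n,P):
    K,d,T=cam(n); q=np.atleast_2d(P)@T[:3,:3].T+T[:3,3]; q=q*[1,-1,-1]
    return cv2.projectPoints(q,np.zeros(3),np.zeros(3),K,d)[0][:,0]
def tri(a,b):
    (o1,d1),(o2,d2)=ray('scene',a),ray('top',b)
    s=np.linalg.lstsq(np.c_[d1,-d2],o2-o1,rcond=None)[0]
    p,q=o1+s[0]*d1,o2+s[1]*d2; return (p+q)/2,np.linalg.norm(p-q)
E
python3 - <<'E'
from h import *
for n in('scene','top'):
    snap(n,n+'0'); K,d,T=cam(n); print(n,K[0,0],-T[:3,:3].T@T[:3,3],T[:3,:3].round(2).tolist(),d)
print(ctrl.get_obs())
E
```

```text
scene 388.4484029020217 [ -58.28429267 -360.18117397  477.17450754] [[0.6, -0.8, -0.02], [0.34, 0.23, 0.91], [-0.73, -0.55, 0.41]] [-0.06140259  0.          0.          0.          0.        ]
top 479.45040154727883 [ 426.8061086   112.94178712 1262.93636167] [[0.01, -1.0, -0.01], [0.99, 0.01, 0.12], [-0.12, -0.01, 0.99]] [-0.02331175  0.          0.          0.          0.        ]
{'time': 0.1, 'qpos': array([ 1.52971440e+00,  4.07760715e-02,  8.39166440e-02, -3.83922016e-04,
       -1.61549208e+00, -3.33717372e-01]), 'qvel': array([-7.96053282e-04, -2.08407314e-03,  1.50702701e-03,  1.96143748e-03,
        1.60299644e-03, -1.97526751e-05]), 'joint_torque': array([-5.47556599e-03, -3.69343507e+01,  3.48280692e+01,  6.95197910e+00,
       -4.69642007e-03,  3.39974342e-06]), 'ee_pos': array([219.48510508, 558.14819845, 255.37296771]), 'eef_rot': array([ 7.97243210e-04,  9.82493269e-01, -1.86296363e-01, -7.63567783e-05]), 'ft_force': array([-0.33012643,  0.07855989, -0.1352689 ]), 'wrist_torque': array([ 0.02426112, -0.04066852, -0.04507971]), 'grip_force': 0.0, 'width': 85.30557698336116}
```

View pics/scene0.png

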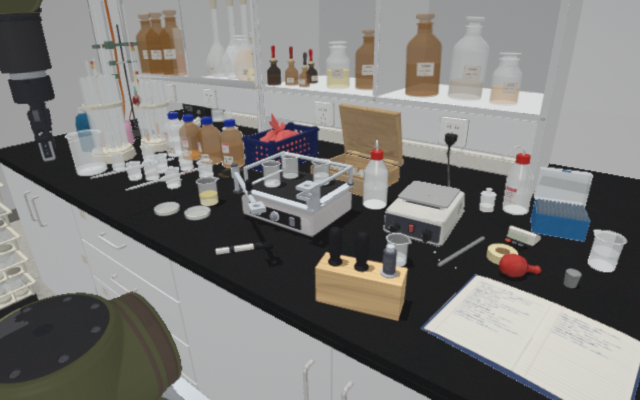

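View pics/top0.png

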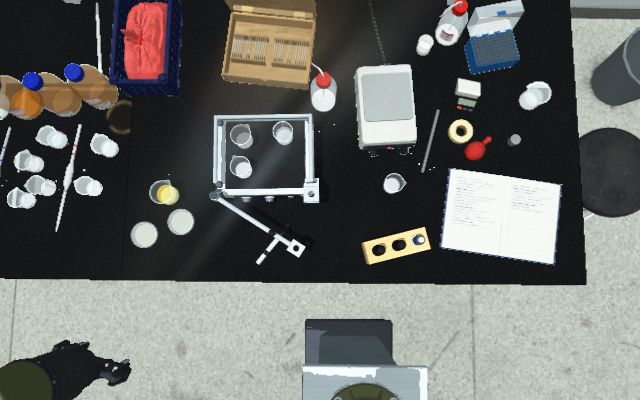

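The scene view has the shaker at (300,190), tool block at (362,285), pin at (390,262) and beaker_8 at (398,248). In the top view the beaker is at (393,184), the pin at (420,240), the clevis at (312,190) and the gate eye at (296,248). I'll enlarge both.

```bash
python3 - <<'E'
import cv2
a=cv2.imread('pics/top0.png')[105:275,200:440]; cv2.imwrite('pics/topc.png',cv2.resize(a,(792,561),interpolation=cv2.INTER_CUBIC))
a=cv2.imread('pics/scene0.png')[140:320,220:430]; cv2.imwrite('pics/scc.png',cv2.resize(a,(693,594),interpolation=cv2.INTER_CUBIC))
E
```

```text
(no output)
```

View pics/topc.png

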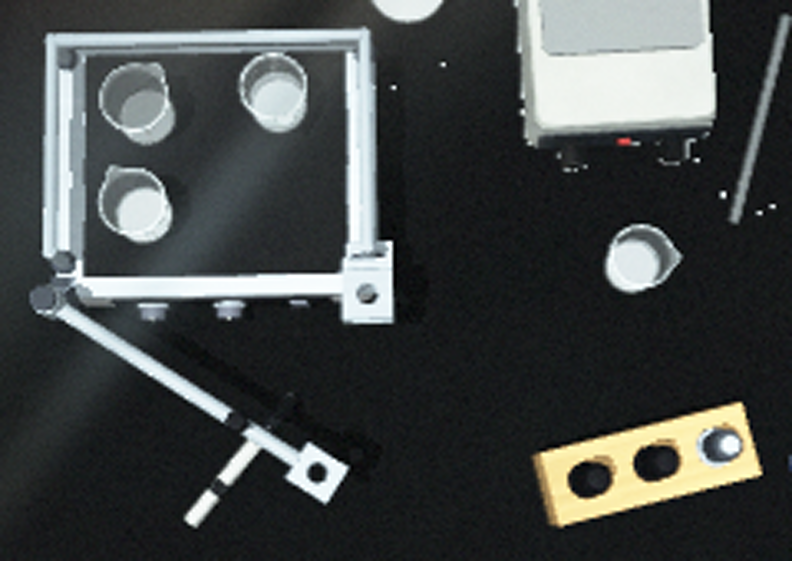

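View pics/scc.png

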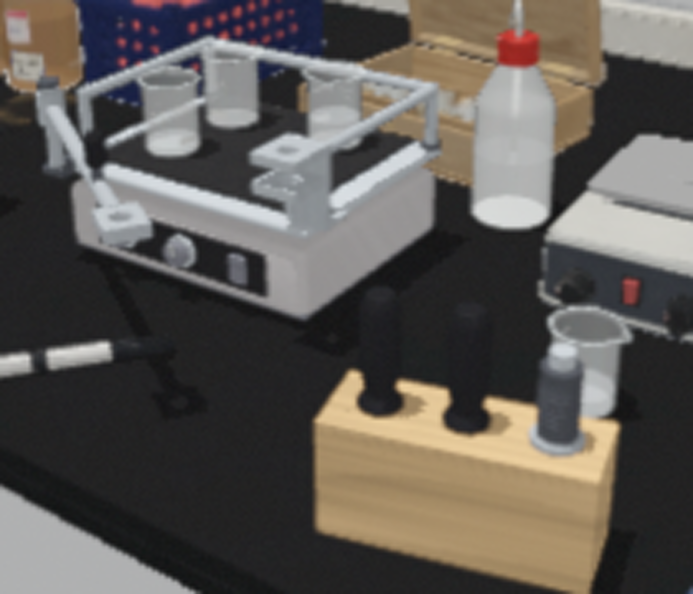

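The enlarged views show the clevis hole at crop (367,293) top and (290,150) scene. The eye hole is at (318,472) top and (123,216) scene, the button at (731,445) top and (565,350) scene, and the beaker rim at (638,259) top and (590,327) scene. Next I'll turn these into positions.

```bash
python3 - <<'E'
from h import *
t=lambda u,v:((u+.5)/3.3-.5+200,(v+.5)/3.3-.5+105)
s=lambda u,v:((u+.5)/3.3-.5+220,(v+.5)/3.3-.5+140)
np.set_printoptions(precision=1,suppress=True)
for n,a,b,z in [('clevis',(290,150),(367,293),148),('eye',(123,216),(318,472),138),('pivot',(47,82),(46,298),156),('button',(565,348),(731,444),132),('rim8',(590,327),(638,259),60),('b1rim',(171,78),(132,202),148)]:
    print(n,onz('scene',s(*a),z),onz('top',t(*b),z),*tri(s(*a),t(*b)))
for b in [(533,455),(741,403),(762,472),(555,525)]: print('blk',onz('top',t(*b),75))
print('spout',onz('top',t(682,258),60),'rim back',onz('top',t(44,33),138),onz('top',t(372,30),138))
print('screws',onz('top',t(588,480),140),onz('top',t(655,461),140))
# blob masks: pin shoulder
print('shoulder',onz('scene',s(558,440),80), 'b8 base', onz('top',t(632,265),3))
E
```

```text
clevis [576.  139.4 148. ] [573.9 139.8 148. ] [574.4 139.2 148.5] 1.6374782443738611
eye [449.4 174.3 138. ] [447.1 172.9 138. ] [447.3 172.6 139.3] 0.6579016071173375
pivot [564.6 367.2 156. ] [566.6 366.6 156. ] [566.  367.3 155.6] 1.8966529622358121
button [ 472.9 -119.1  132. ] [ 470.6 -120.7  132. ] [ 470.5 -120.3  133.6] 0.1134121339505346
rim8 [616.4 -70.2  60. ] [614.3 -66.   60. ] [615.6 -68.1  59.3] 4.6178222318192015
b1rim [642.2 309.5 148. ] [637.8 309.4 148. ] [638.6 308.1 149.2] 2.935887473633509
blk [462.9  15.7  75. ]
blk [ 503.6 -140.4   75. ]
blk [ 452.2 -155.3   75. ]
blk [411.2  -0.8  75. ]
spout [615.5 -99.8  60. ] rim back [765.1 380.2 138. ] [769.7 139.2 138. ]
screws [443.8 -17.8 140. ] [457.7 -65.2 140. ]
shoulder [ 466.1 -122.3   80. ] b8 base [618.3 -69.6   3. ]
```

Emit:
drive_tool:
  deltas:
    - [24,-38,0,0,0,-69]
    - [24,-38,0,0,0,-69]
    - [24,-38,0,0,0,-69]
    - [24,-38,0,0,0,-69]
    - [24,-38,0,0,0,-69]
    - [24,-38,0,0,0,-69]
    - [24,-38,0,0,0,-69]
    - [24,-38,0,0,0,-69]
    - [24,-38,0,0,0,-69]
    - [24,-38,0,0,0,-69]
    - [24,-38,0,0,0,-69]
    - [24,-38,0,0,0,-69]

```text
time: 1.1
ee_pos: [461.4, 174.0, 256.0]
eef_rot: [-0.001, -0.702, 0.712, -0.0]
ft_force: [-0.5, 0.5, -0.5]
width: 85.2
grip_force: 0.0
```

Emit:
drive_tool:
  deltas:
    - [15.6,-24.6,-6,0,0,0]
    - [15.6,-24.6,-6,0,0,0]
    - [15.6,-24.6,-6,0,0,0]
    - [15.6,-24.6,-6,0,0,0]
    - [15.6,-24.6,-6,0,0,0]
    - [15.6,-24.6,-6,0,0,0]
    - [15.6,-24.6,-6,0,0,0]
    - [15.6,-24.6,-10,0,0,0]
    - [15.6,-24.6,-10,0,0,0]
    - [15.6,-24.6,-10,0,0,0]

```text
time: 1.93
ee_pos: [614.3, -68.2, 153.2]
eef_rot: [-0.003, -0.704, 0.71, 0.002]
ft_force: [0.2, 0.4, 0.7]
width: 85.3
grip_force: 0.0
```

```bash
python3 - <<'E'
from h import *
import numpy as np
o=ctrl.get_obs(); print(o['ee_pos'],o['eef_rot'])
s=snap('scene','s1'); t=snap('top','t1')
a=cv2.resize(s[130:300,330:470],None,fx=3.5,fy=3.5,interpolation=2)
b=cv2.resize(t[130:250,350:440],None,fx=3.3,fy=3.3,interpolation=2)
H=max(a.shape[0],b.shape[0]); f=lambda x:np.pad(x,((0,H-x.shape[0]),(0,0),(0,0)))
cv2.imwrite('pics/m1.png',np.hstack([f(a),f(b)])[:,:,::-1]); print(a.shape,b.shape)
E
```

```text
[614.27510299 -68.20156547 153.18808497] [-0.00254576 -0.7037459   0.71044445  0.00197418]
(595, 490, 3) (396, 297, 3)
```

View pics/m1.png

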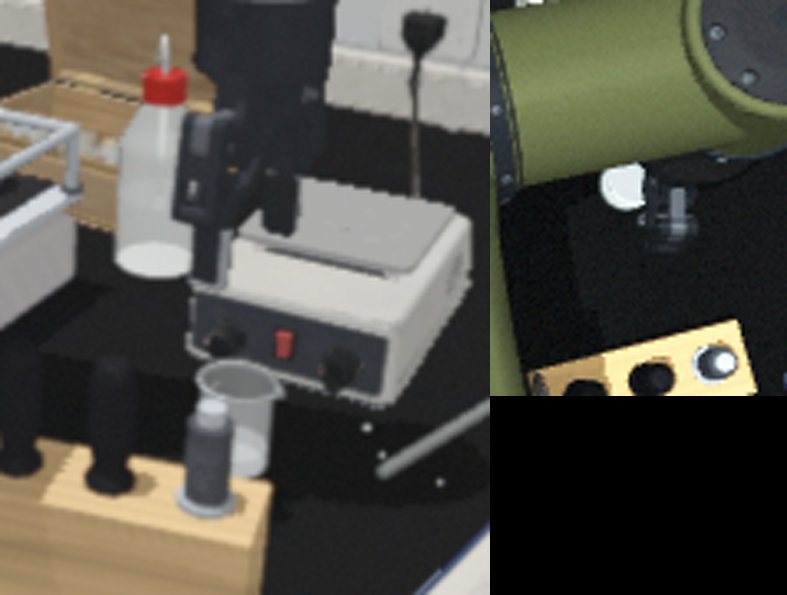

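The beaker stands unobstructed below the open fingers; rim at about scene (398,239). I'll go down and grip it.

Emit:
drive_tool:
  deltas:
    - [0,0,-4,0,0,0]
    - [0,0,-8,0,0,0]
    - [0,0,-12,0,0,0]
    - [0,0,-12,0,0,0]
    - [0,0,-12,0,0,0]
    - [0,0,-12,0,0,0]

```text
time: 2.53
ee_pos: [617.9, -67.1, 40.9]
eef_rot: [0.002, -0.705, 0.709, -0.002]
ft_force: [-0.3, -0.1, 1.0]
width: 85.3
grip_force: 0.0
```

Emit:
drive_tool:
  deltas:
    - [0,0,0,0,0,0]
    - [0,0,0,0,0,0]
    - [0,0,0,0,0,0]
    - [0,0,0,0,0,0]
    - [0,0,0,0,0,0]
    - [0,0,0,0,0,0]
    - [0,0,0,0,0,0]
    - [0,0,0,0,0,0]
  claw: 0.4

```text
time: 3.2
ee_pos: [616.7, -67.6, 38.2]
eef_rot: [0.001, -0.704, 0.71, -0.001]
ft_force: [-0.3, 0.8, 6.1]
width: 42.1
grip_force: 60.2
```

Emit:
drive_tool:
  deltas:
    - [0,0,3,0,0,0]
    - [0,0,7,0,0,0]
    - [0,0,11,0,0,0]
    - [0,0,15,0,0,0]
    - [0,0,19,0,0,0]
    - [0,2,19,0,0,0]
    - [0.2,5,19,0,0,0]
    - [0.5,8,19,0,0,0]
    - [1,11,19,0,0,0]
    - [1.4,14,19,0,0,0]
    - [1.7,17,19,0,0,0]
    - [2,20,19,0,0,0]

```text
time: 4.2
ee_pos: [635.4, 133.7, 226.0]
eef_rot: [-0.0, -0.704, 0.71, 0.0]
ft_force: [0.3, -0.2, 0.0]
width: 41.5
grip_force: 60.6
```

Emit:
drive_tool:
  deltas:
    - [0.1,3,0,0,0,0]
    - [0.3,6,0,0,0,0]
    - [0.4,7.8,0,0,0,0]
    - [0.4,7.8,-2,0,0,0]
    - [0.4,7.8,-4,0,0,0]
    - [0.4,7.8,-6,0,0,0]
    - [0.4,7.8,-6,0,0,0]
    - [0.4,7.8,-6,0,0,0]

```text
time: 4.87
ee_pos: [639.2, 209.7, 165.1]
eef_rot: [-0.002, -0.704, 0.71, 0.0]
ft_force: [-0.4, -1.0, 0.3]
width: 41.9
grip_force: 60.6
```

```bash
python3 - <<'E'
from h import *
print(ctrl.get_obs()['ee_pos'],ctrl.get_obs()['ft_force'])
s=snap('scene','s2'); t=snap('top','t2')
a=cv2.resize(s[110:250,220:370],None,fx=3,fy=3,interpolation=2)
b=cv2.resize(t[105:235,200:330],None,fx=2.7,fy=2.7,interpolation=2)
H=max(a.shape[0],b.shape[0]); f=lambda x:np.pad(x,((0,H-x.shape[0]),(0,0),(0,0)))
cv2.imwrite('pics/m2.png',np.hstack([f(a),f(b)])[:,:,::-1]); print(a.shape,b.shape)
E
```

```text
[639.16358045 209.71447053 165.13441319] [-0.36915756 -1.01260407  0.31426788]
(420, 450, 3) (351, 351, 3)
```

View pics/m2.png

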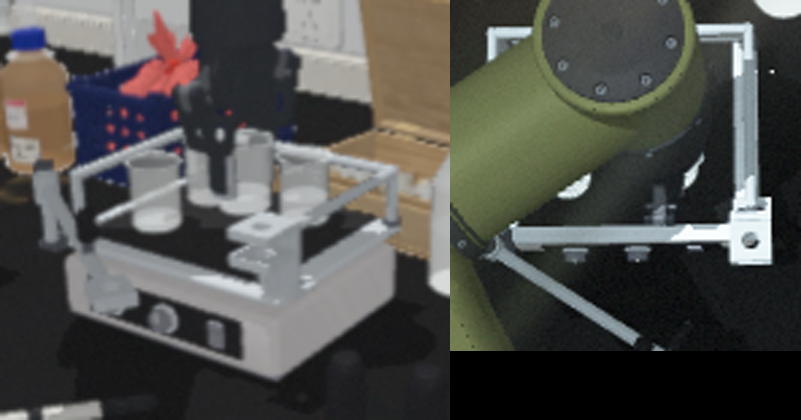

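The beaker hangs over the free place (scene crop (245,180)), clear of its neighbours. Now I'll set it down.

Emit:
drive_tool:
  deltas:
    - [0,0,-1.5,0,0,0]
    - [0,0,-3,0,0,0]
    - [0,0,-3.6,0,0,0]
    - [0,0,-3.9,0,0,0]
    - [0,0,-4,0,0,0]
    - [0,0,-4,0,0,0]
    - [0,0,-4,0,0,0]

```text
time: 5.55
ee_pos: [640.1, 210.5, 127.6]
eef_rot: [0.001, -0.704, 0.71, -0.0]
ft_force: [-0.6, 0.7, 0.3]
width: 41.7
grip_force: 60.6
```

Emit:
drive_tool:
  deltas:
    - [0,0,-0.1,0,0,0]
    - [0,0,-0.15,0,0,0]
    - [0,0,-0.2,0,0,0]
    - [0,0,-0.2,0,0,0]

```text
time: 5.88
ee_pos: [640.1, 210.5, 126.3]
eef_rot: [0.001, -0.704, 0.71, -0.001]
ft_force: [-1.7, -0.2, 5.4]
width: 41.7
grip_force: 61.2
```

Emit:
drive_tool:
  deltas:
    - [0,0,0,0,0,0]
    - [0,0,0,0,0,0]
    - [0,0,0,0,0,0]
    - [0,0,0,0,0,0]
  claw: -0.42

```text
time: 6.22
ee_pos: [639.5, 210.3, 123.9]
eef_rot: [-0.0, -0.704, 0.71, 0.0]
ft_force: [0.1, -0.2, -0.7]
width: 60.7
grip_force: 0.0
```

Emit:
drive_tool:
  deltas:
    - [0,0,1.5,0,0,0]
    - [0,0,4,0,0,0]
    - [0,0,8,0,0,0]
    - [0,0,12,0,0,0]
    - [0,0,12,0,0,0]

```text
time: 6.63
ee_pos: [642.1, 210.2, 255.0]
eef_rot: [0.006, -0.704, 0.71, -0.003]
ft_force: [-0.4, -0.6, 3.7]
width: 60.5
grip_force: 0.0
```

Emit:
drive_tool:
  deltas:
    - [-4,1.2,0,0,0,0]
    - [-8,2.4,0,0,0,0]
    - [-12,3.6,0,0,0,0]
    - [-16,4.8,0,0,0,0]
    - [-20,6,0,0,0,0]
    - [-20,6,-3,0,0,0]
    - [-20,6,-6,0,0,0]
    - [-20,6,-10,0,0,0]
    - [-20,6,-10,0,0,0]
    - [-20,6,-10.3,0,0,0]
    - [-20,6,-10.3,0,0,0]
  claw: 1

```text
time: 7.55
ee_pos: [440.5, 270.6, 143.1]
eef_rot: [0.001, -0.704, 0.71, -0.001]
ft_force: [0.2, 0.0, -0.2]
width: 0.2
grip_force: 0.0
```

Emit:
drive_tool:
  deltas:
    - [2.5,0,0,0,0,0]
    - [4,0,0,0,0,0]
    - [5,0,0,0,0,0]
    - [6,0,0,0,0,0]
    - [7,0,0,0,0,0]
    - [8,0,0,0,0,0]
    - [9,0,0,0,0,0]
    - [9.5,0,0,0,0,0]
    - [10,0,0,0,0,0]
    - [10,0,0,0,0,0]

```text
time: 8.38
ee_pos: [540.4, 270.3, 141.1]
eef_rot: [-0.0, -0.704, 0.71, -0.0]
ft_force: [-0.4, -0.3, -0.9]
width: -0.1
grip_force: 0.0
```

Emit:
drive_tool:
  deltas:
    - [0.3,0,0,0,0,0]
    - [0.6,0,0,0,0,0]
    - [0.8,0,0,0,0,0]
    - [0.8,0,0,0,0,0]

```text
time: 8.72
ee_pos: [547.9, 270.4, 141.3]
eef_rot: [0.0, -0.704, 0.71, -0.0]
ft_force: [-1.0, 0.6, 0.7]
width: -0.1
grip_force: 0.0
```

```bash
python3 - <<'E'
from h import *
print(ctrl.get_obs()['ee_pos'],ctrl.get_obs()['ft_force'])
s=snap('scene','s3'); t=snap('top','t3')
a=cv2.resize(s[110:250,220:370],None,fx=3,fy=3,interpolation=2)
b=cv2.resize(t[105:235,200:330],None,fx=2.7,fy=2.7,interpolation=2)
H=max(a.shape[0],b.shape[0]); f=lambda x:np.pad(x,((0,H-x.shape[0]),(0,0),(0,0)))
cv2.imwrite('pics/m3.png',np.hstack([f(a),f(b)])[:,:,::-1])
E
```

```text
[547.9147583  270.43207271 141.29742755] [-0.96245625  0.60261403  0.70206642]
```

View pics/m3.png

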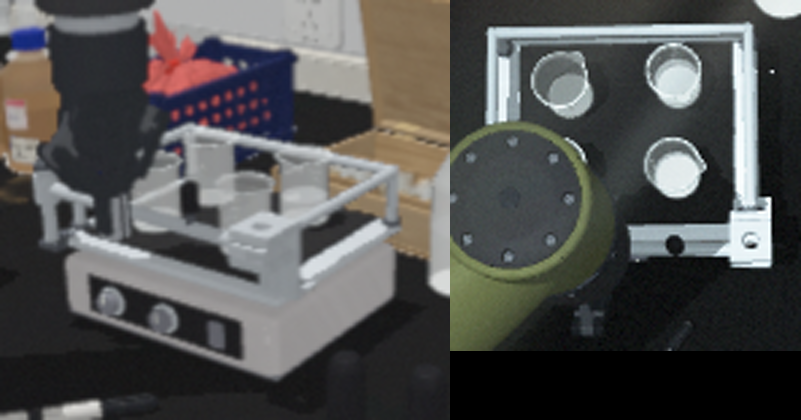

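The gate is nearly shut, with its eye inside the clevis (scene crop (262,228), knob at (190,200)). The beaker stands upright at top crop (675,165). I'll push on until it meets the stop.

Emit:
drive_tool:
  deltas:
    - [0.2,0,0,0,0,0]
    - [0.4,0,0,0,0,0]
    - [0.4,0,0,0,0,0]

```text
time: 9.07
ee_pos: [551.1, 270.4, 141.4]
eef_rot: [-0.001, -0.704, 0.71, 0.0]
ft_force: [-4.5, -1.5, 2.0]
width: -0.3
grip_force: 2.5
```

Emit:
drive_tool:
  deltas:
    - [0.2,0,0,0,0,0]
    - [0.4,0,0,0,0,0]
    - [0.4,0,0,0,0,0]

```text
time: 9.32
ee_pos: [551.8, 270.4, 141.3]
eef_rot: [-0.004, -0.705, 0.709, 0.002]
ft_force: [-23.7, -0.8, 10.7]
width: -0.2
grip_force: 12.1
```

Gate is on its stop (about 24 N). I'll back off and go above the pin.

Emit:
drive_tool:
  deltas:
    - [-2,0,0,0,0,0]
    - [-5,0,0,0,0,0]
    - [-7,0,1,0,0,0]
    - [-8,0,5,0,0,0]
    - [-8.5,-3,9,0,0,3]
    - [-8.5,-7,10,0,0,8]
    - [-8.5,-11,10,0,0,15]
    - [-8.5,-15,10,0,0,15]
    - [-8.5,-19,10,0,0,15]
    - [-8.5,-23,10,0,0,15]
    - [-8.5,-27,10,0,0,15]
    - [-8.5,-31,10,0,0,15]

```text
time: 10.32
ee_pos: [470.4, -41.6, 241.9]
eef_rot: [-0.001, 0.791, -0.612, 0.001]
ft_force: [0.3, -0.2, 0.9]
width: -0.0
grip_force: 0.0
```

Emit:
drive_tool:
  deltas:
    - [0,-4,0,0,0,0]
    - [0,-8,0,0,0,0]
    - [0,-8,-3,0,0,0]
    - [0,-8,-4.5,0,0,0]
    - [0,-8,-4.5,0,0,0]
    - [0,-8,-4.5,0,0,0]
  claw: -1

```text
time: 10.82
ee_pos: [470.5, -120.0, 196.3]
eef_rot: [0.001, 0.791, -0.612, -0.0]
ft_force: [-0.5, 0.2, 1.1]
width: 72.0
grip_force: 0.0
```

```bash
python3 - <<'E'
from h import *
from scipy.spatial.transform import Rotation as R
o=ctrl.get_obs(); q=o['eef_rot']; print(o['ee_pos'],R.from_quat(q[[1,2,3,0]]).as_matrix().round(3).tolist())
s=snap('scene','s4'); t=snap('top','t4')
a=cv2.resize(s[200:320,300:430],None,fx=3.3,fy=3.3,interpolation=2)
b=cv2.resize(t[105:275,205:440],None,fx=1.6,fy=1.6,interpolation=2)
H=max(a.shape[0],b.shape[0]); f=lambda x:np.pad(x,((0,H-x.shape[0]),(0,0),(0,0)))
cv2.imwrite('pics/m4.png',np.hstack([f(a),f(b)])[:,:,::-1])
E
```

```text
[ 470.47465967 -119.99708118  196.28970202] [[0.251, -0.968, -0.001], [-0.968, -0.251, -0.001], [0.001, 0.001, -1.0]]
```

View pics/m4.png

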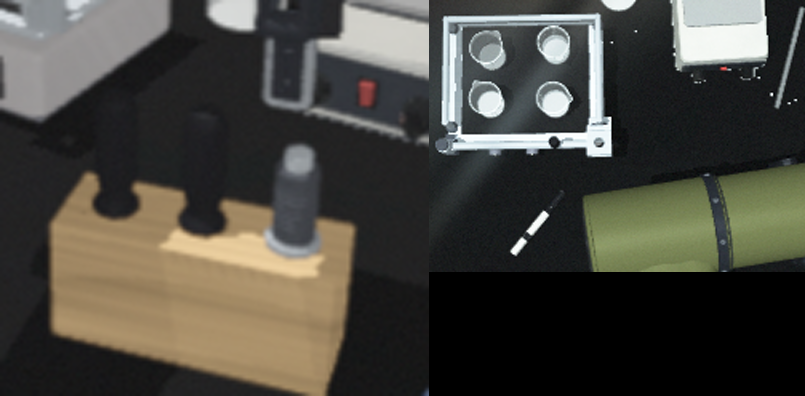

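The gate is shut, all four beakers are upright, and the pin is clear below (scene crop (298,158)). I'll go down and grip its handle.

Emit:
drive_tool:
  deltas:
    - [0,0,-2,0,0,0]
    - [0,0,-4,0,0,0]
    - [0,0,-6,0,0,0]
    - [0,0,-7.5,0,0,0]
    - [0,0,-8.6,0,0,0]
    - [0,0,-8.6,0,0,0]
    - [0,0,-8.6,0,0,0]

```text
time: 11.5
ee_pos: [471.1, -119.5, 111.3]
eef_rot: [-0.0, 0.791, -0.612, 0.001]
ft_force: [0.0, 1.2, 1.3]
width: 85.3
grip_force: 0.0
```

Emit:
drive_tool:
  deltas:
    - [0,0,0,0,0,0]
    - [0,0,0,0,0,0]
    - [0,0,0,0,0,0]
    - [0,0,0,0,0,0]
    - [0,0,0,0,0,0]
    - [0,0,0,0,0,0]
    - [0,0,0,0,0,0]
    - [0,0,0,0,0,0]
    - [0,0,0,0,0,0]
  claw: 1

```text
time: 12.25
ee_pos: [470.8, -119.8, 110.8]
eef_rot: [-0.0, 0.791, -0.612, 0.0]
ft_force: [-1.7, 0.3, 3.4]
width: 21.5
grip_force: 58.6
```

Emit:
drive_tool:
  deltas:
    - [0,0,0.8,0,0,0]
    - [0,0,2,0,0,0]
    - [0,0,3.5,0,0,0]
    - [0,0,5,0,0,0]
    - [0,0,6.5,0,0,0]
    - [0,0,8.5,0,0,0]
    - [0,0,11,0,0,0]
    - [0,0,14,0,0,0]
    - [0,0,17,0,0,0]
    - [0,0,17,0,0,0]

```text
time: 13.08
ee_pos: [471.9, -120.5, 288.1]
eef_rot: [-0.002, 0.791, -0.612, 0.004]
ft_force: [-0.1, -0.3, 0.0]
width: 21.5
grip_force: 58.8
```

Emit:
drive_tool:
  deltas:
    - [1.2,3,0,0,0,0]
    - [2.4,6,0,0,0,0]
    - [3.6,9,0,0,0,0]
    - [4.8,12,0,0,0,0]
    - [6,15,0,0,0,0]
    - [7.2,18,0,0,0,0]
    - [8.4,21,0,0,0,0]
    - [9.6,24,0,0,0,0]
    - [10.4,25.9,0,0,0,0]
    - [10.4,25.9,-0.5,0,0,0]
    - [10.4,25.9,-1,0,0,0]
    - [10.4,25.9,-1,0,0,0]

```text
time: 14.08
ee_pos: [574.2, 139.1, 269.0]
eef_rot: [0.001, 0.791, -0.612, -0.001]
ft_force: [-0.3, 0.6, -1.5]
width: 21.7
grip_force: 59.0
```

```bash
python3 - <<'E'
from h import *
o=ctrl.get_obs(); print(o['ee_pos'],o['ft_force'],o['width'])
s=snap('scene','s5'); t=snap('top','t5')
a=cv2.resize(s[110:210,260:340],None,fx=5.5,fy=5.5,interpolation=2)
b=cv2.resize(t[150:230,270:350],None,fx=4,fy=4,interpolation=2)
H=max(a.shape[0],b.shape[0]); f=lambda x:np.pad(x,((0,H-x.shape[0]),(0,0),(0,0)))
cv2.imwrite('pics/m5.png',np.hstack([f(a),f(b)])[:,:,::-1])
E
```

```text
[574.18076577 139.12471124 269.02931275] [-0.26421308  0.57770506 -1.50150445] 21.694520871707915
```

View pics/m5.png

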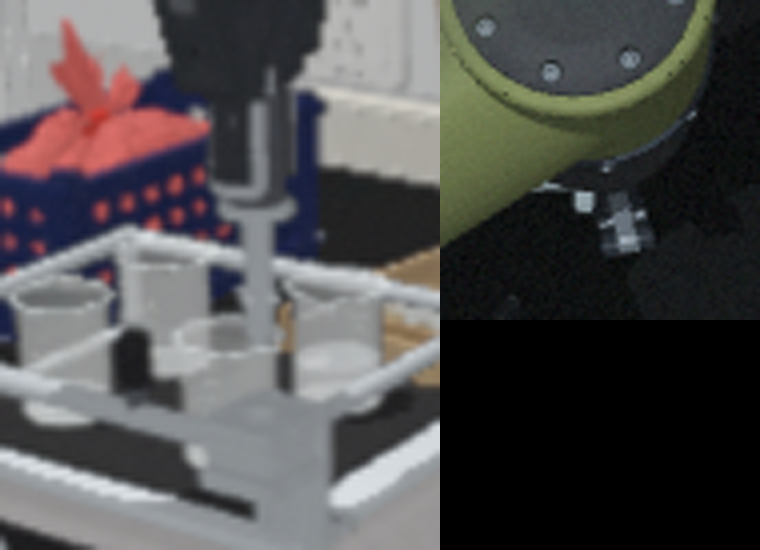

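The pin hangs upright over the clevis, shoulder at scene crop (257,205) and shank tip near (262,345). The clevis hole should be at crop (264,416). I'll measure the shank and tip in the scene view.

```bash
python3 - <<'E'
from h import *
np.set_printoptions(precision=1,suppress=True,linewidth=220)
g=cv2.cvtColor(cv2.imread('pics/s5.png'),cv2.COLOR_BGR2GRAY)
print('cols 300..316');
for r in range(143,180): print(r,g[r,300:317])
P=lambda x,y,z:proj('scene',[x,y,z])[0]
for z in (233.2,238,190,177.2): print('pred at TCP',z,P(574.2,139.1,z))
print('hole px',P(576,139.4,148))
g0=cv2.imread('pics/scene0.png',0)
print('clevis0 cols 296..320')
for r in range(179,192): print(r,g0[r,296:321])
print(ctrl.get_obs()['eef_rot'])
E
```

```text
cols 300..316
143 [ 90  78  76  73  70  92 123 131 111  66  62  54  37  35  33  35  32]
144 [128 128 129 128 128 130 133 127  99  69  64  56  39  34  33  35  34]
145 [121 132 133 133 133 133 128 108  77  65  65  63  62  43  34  34  34]
146 [108 105  93  92  97  98  93  79  67  66  71  87 100  75  40  35  35]
147 [125 122 108  90  84  84  82  80  82  94 107 124 122  94  47  36  35]
148 [125 134 135 133 131 132 131 131 132 133 136 135 124  93  47  34  34]
149 [ 96 130 134 137 141 141 143 143 141 137 134 123  92  57  37  34  34]
150 [ 60  79  77 101 134 141 144 143 136 111  79  66  48  37  35  36  35]
151 [ 74  75  49  77 120 139 143 143 135 102  49  34  33  32  33  35  36]
152 [ 75  58  39  72 118 140 143 143 135 101  46  31  32  36  35  36  41]
153 [ 48  40  40  73 117 140 143 144 133 100  46  33  35  38  37  37  40]
154 [ 94  87  78  90 119 140 144 144 134 100  48  36  40  40  39  36  35]
155 [185 185 167 157 138 141 143 144 135 103  53  40  36  36  36  35  33]
156 [182 187 187 183 159 143 144 145 140 123  98  89  74  63  41  40  42]
157 [149 157 165 166 153 143 144 144 144 161 191 1
[... 2519 characters left out ...]
1 198 200 199 196 188 168 150 143 136 131]
186 [153 182 191 196 198 200 199 196 183 172 166 168 177 186 198 201 199 191 169 150 141 137 137 129 105]
187 [139 158 161 166 177 188 192 196 196 197 197 197 198 200 200 196 185 168 144 137 137 137 138 125  88]
188 [132 149 152 154 156 160 162 168 178 190 196 197 197 197 190 168 150 143 137 136 138 140 141 125  87]
189 [113 134 145 147 150 151 152 154 155 159 160 167 171 167 150 141 138 138 139 140 141 142 141 125  87]
190 [ 66  77  93 107 127 135 146 151 152 151 152 153 152 145 137 136 137 140 142 142 141 141 141 125  88]
191 [ 52  54  58  63  76  99 131 155 157 150 150 149 147 140 136 135 137 140 142 141 141 142 141 126  89]
[ 0.   0.8 -0.6  0. ]
```

Shank and balls line up with the TCP to about 1 mm, and the hole is predicted at (307.2,185.6) against (306.9,185.1) seen. I'll lower slowly and watch the force.

Emit:
drive_tool:
  deltas:
    - [0.03,0,-1,0,0,0]
    - [0.03,0,-2,0,0,0]
    - [0.03,0,-2.7,0,0,0]
    - [0.03,0,-3.1,0,0,0]
    - [0.03,0,-3.4,0,0,0]
    - [0.03,0,-3.7,0,0,0]
    - [0.03,0,-3.7,0,0,0]

```text
time: 14.77
ee_pos: [574.8, 139.3, 232.7]
eef_rot: [0.0, 0.791, -0.612, -0.0]
ft_force: [0.4, -0.5, -0.8]
width: 21.9
grip_force: 59.0
```

Emit:
drive_tool:
  deltas:
    - [0,0,-0.3,0,0,0]
    - [0,0,-0.6,0,0,0]
    - [0,0,-0.9,0,0,0]
    - [0,0,-0.9,0,0,0]

```text
time: 15.1
ee_pos: [574.7, 139.4, 223.4]
eef_rot: [0.0, 0.791, -0.612, -0.0]
ft_force: [0.3, 0.2, -2.2]
width: 21.8
grip_force: 59.0
```

Emit:
drive_tool:
  deltas:
    - [0,0,-0.1,0,0,0]
    - [0,0,-0.2,0,0,0]
    - [0,0,-0.3,0,0,0]
    - [0,0,-0.3,0,0,0]

```text
time: 15.43
ee_pos: [574.9, 139.4, 221.1]
eef_rot: [0.0, 0.791, -0.612, -0.0]
ft_force: [0.1, 0.2, -1.1]
width: 22.1
grip_force: 59.0
```

Emit:
drive_tool:
  deltas:
    - [0,0,-0.1,0,0,0]
    - [0,0,-0.15,0,0,0]
    - [0,0,-0.2,0,0,0]
    - [0,0,-0.2,0,0,0]

```text
time: 15.77
ee_pos: [575.1, 139.3, 220.3]
eef_rot: [-0.0, 0.791, -0.612, 0.0]
ft_force: [-2.4, -0.1, 4.3]
width: 21.5
grip_force: 59.3
```

Emit:
drive_tool:
  deltas:
    - [0,0,0,0,0,0]
    - [0,0,0,0,0,0]
    - [0,0,0,0,0,0]
    - [0,0,0,0,0,0]
    - [0,0,0,0,0,0]
  claw: -0.3

```text
time: 16.18
ee_pos: [574.9, 139.3, 219.0]
eef_rot: [0.0, 0.791, -0.612, -0.0]
ft_force: [0.1, 0.4, 1.0]
width: 55.9
grip_force: 0.0
```

Emit:
drive_tool:
  deltas:
    - [0,0,1,0,0,0]
    - [0,0,3,0,0,0]
    - [0,0,5.5,0,0,0]
    - [0,0,8,0,0,0]
    - [0,0,8,0,0,0]

```text
time: 16.6
ee_pos: [576.2, 139.0, 306.4]
eef_rot: [-0.004, 0.791, -0.612, 0.003]
ft_force: [-0.1, -0.4, 0.3]
width: 55.3
grip_force: 0.0
```

Emit:
drive_tool:
  deltas:
    - [0,0,0,0,0,0]
    - [0,0,0,0,0,0]
    - [0,0,0,0,0,0]
    - [0,0,0,0,0,0]
    - [0,0,0,0,0,0]
  claw: 1

```text
time: 17.02
ee_pos: [574.7, 139.2, 298.5]
eef_rot: [0.001, 0.791, -0.612, -0.0]
ft_force: [0.4, 0.6, 0.5]
width: 0.1
grip_force: 0.0
```

```bash
python3 - <<'E'
from h import *
o=ctrl.get_obs(); print(o['ee_pos'],o['ft_force'],o['width'])
s=snap('scene','s6')
a=cv2.resize(s[100:220,230:350],None,fx=4.5,fy=4.5,interpolation=2)
cv2.imwrite('pics/m6.png',a[:,:,::-1])
print(proj('scene',[[574.8,139.3,241.5],[574.8,139.3,190],[574.8,139.3,184.5]]))
E
```

```text
[574.74551533 139.24517906 298.46143535] [0.4373869  0.59774501 0.45822289] 0.0642327947724199
[[306.18322685 144.93147228]
 [306.77501877 167.58450443]
 [306.83673525 169.94076908]]
```

View pics/m6.png

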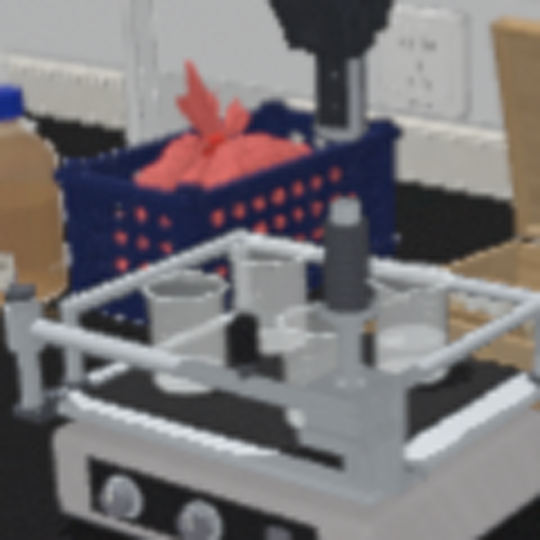

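The pin stands upright in the clevis by itself (button at crop (345,205), shoulder at (350,300)), and the closed fingers are above it. I'll press the button.

Emit:
drive_tool:
  deltas:
    - [0,0,-1.5,0,0,0]
    - [0,0,-2.6,0,0,0]
    - [0,0,-3.2,0,0,0]
    - [0,0,-3.5,0,0,0]
    - [0,0,-3.7,0,0,0]
    - [0,0,-3.7,0,0,0]

```text
time: 17.57
ee_pos: [575.3, 139.2, 263.6]
eef_rot: [-0.001, 0.791, -0.612, 0.001]
ft_force: [-1.9, 0.1, 3.8]
width: -0.1
grip_force: 2.0
```

Emit:
drive_tool:
  deltas:
    - [0,0,-0.2,0,0,0]
    - [0,0,-0.4,0,0,0]
    - [0,0,-0.6,0,0,0]
    - [0,0,-0.8,0,0,0]

```text
time: 17.9
ee_pos: [574.8, 139.3, 253.9]
eef_rot: [0.0, 0.791, -0.612, -0.0]
ft_force: [-0.2, -0.5, 0.7]
width: 0.2
grip_force: 0.5
```

Emit:
drive_tool:
  deltas:
    - [0,0,-0.4,0,0,0]
    - [0,0,-0.8,0,0,0]
    - [0,0,-1.2,0,0,0]
    - [0,0,-1.6,0,0,0]
    - [0,0,-2,0,0,0]
    - [0,0,-2.4,0,0,0]
    - [0,0,-2.7,0,0,0]
    - [0,0,-2.9,0,0,0]
    - [0,0,-2.9,0,0,0]

```text
time: 18.65
ee_pos: [575.0, 139.2, 225.6]
eef_rot: [-0.0, 0.791, -0.612, 0.0]
ft_force: [-0.9, -0.1, 5.1]
width: -0.2
grip_force: 2.3
```

Emit:
drive_tool:
  deltas:
    - [0,0,-0.1,0,0,0]
    - [0,0,-0.2,0,0,0]
    - [0,0,-0.3,0,0,0]
    - [0,0,-0.3,0,0,0]
    - [0,0,-0.3,0,0,0]

```text
time: 19.07
ee_pos: [575.5, 139.2, 225.1]
eef_rot: [-0.001, 0.791, -0.612, 0.001]
ft_force: [-1.8, 0.5, 11.0]
width: -0.1
grip_force: 5.2
```

Firm stop at TCP 225.1, the height expected with the pin seated. I'll release, back off upward and look.

Emit:
drive_tool:
  deltas:
    - [0,0,0.5,0,0,0]
    - [0,0,1.5,0,0,0]
    - [0,0,4,0,0,0]
    - [0,0,8,0,0,0]
    - [0,0,11,0,0,0]
    - [-4,0,11,0,0,0]
    - [-8,0,11,0,0,0]
    - [-12,-3,11,0,0,0]
    - [-15,-6,11,0,0,0]
    - [-15,-10,11,0,0,0]
    - [-15,-10,11,0,0,0]
    - [-15,-10,11,0,0,0]

```text
time: 20.07
ee_pos: [424.4, 37.8, 333.4]
eef_rot: [-0.001, 0.79, -0.613, 0.0]
ft_force: [-0.1, -0.4, -1.3]
width: -0.2
grip_force: 0.0
```

```bash
python3 - <<'E'
from h import *
o=ctrl.get_obs(); print(o['ee_pos'],o['ft_force'])
s=snap('scene','s7'); t=snap('top','t7')
a=cv2.resize(s[120:290,220:380],None,fx=2.8,fy=2.8,interpolation=2)
b=cv2.resize(t[105:270,200:440],None,fx=1.4,fy=1.4,interpolation=2)
H=max(a.shape[0],b.shape[0]); f=lambda x:np.pad(x,((0,H-x.shape[0]),(0,0),(0,0)))
cv2.imwrite('pics/m7.png',np.hstack([f(a),f(b)])[:,:,::-1])
E
```

```text
[424.36014262  37.79425185 333.42181189] [-0.0953097  -0.44859375 -1.34956134]
```

View pics/m7.png

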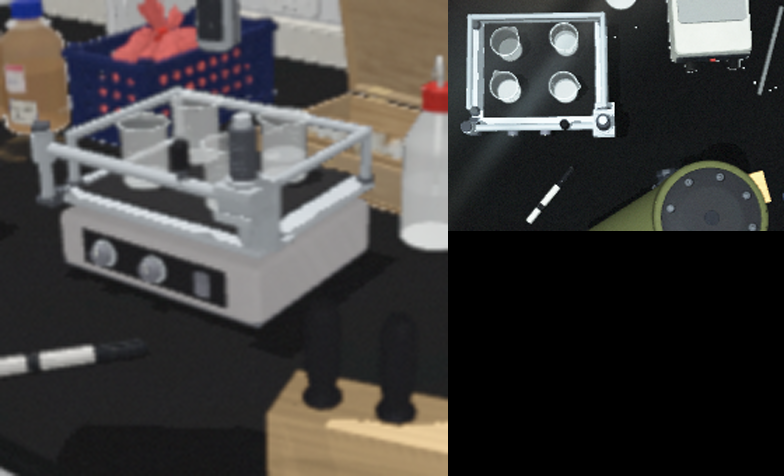

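The pin sits upright with its shoulder on the upper ear and its button up (scene crop (241,118), against 161 px predicted for the seated height). The gate is shut, the four beakers are upright, and the drivers and block haven't been moved. I'll hand it in.

```bash
python3 -c "
from rig import ctrl
print(ctrl.finish_job())"
```

```text
the job is handed in; nothing more can be done
None
```

The job is handed in at about 20 s: beaker_8 is upright in the free place, the gate is shut against its stop, and the pin is down through the clevis with its shoulder on the upper ear and its button back up. The balls locking below the lower ear is inferred from the button height, not seen, and no verdict came back.

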